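# Load a cast cylinder into the transit carrier and lock the push-to-turn keeper

### The arm

A 6-joint arm with a two-finger parallel gripper is mounted at the origin on a cart in front of the work surface, level with it; the furniture and walls round the work are solid. World frame = base frame: x ahead of the robot, y to its left, z up, the work surface at z = 0. Lengths are in m, angles in degrees, forces in N, time in s.
With the tool pointing down it reaches from about 0.375 to 0.9 m from the base axis. Payload 3.1 kg.
Tool frame: the origin (TCP) lies on the centre line of the jaws, within the pads' length; the fingertips stand 17 mm ahead of it and the grasp point (between the pads) lies 2 mm behind it; z points along the fingers, y is the line along which they close (so a half turn about z gives the same grasp; the last joint's range is limited). The gripper opens to 87 mm and grips with 3 to 60 N. Pads are 19 mm wide; open, the fingers measure 117 mm over their backs; the gripper's body (75 mm by 190 mm) begins 51 mm behind the grasp point.
Start: joints at [57.783, 30.224, 82.088, -0, 67.689, -10.227], TCP at [0.234, 0.58, 0.24] pointing down, gripper open.
Joint ranges: [-176.69, 176.69], [-43.24, 126.21], [12.49, 139.97], [-82, 262], [0, 151.66], [-163.58, 163.58]. Speed limits (degrees/s): [159.86, 159.86, 180, 180, 180, 180].

### API

Orientations are given as a 3x3 rotation matrix whose columns are the frame's x, y, z axes.
In Python, from rig import bot, imaging, finder gives the robot as it stands. The module is installed in compiled form; this text tells all that it offers.
- The arm moves only by the tool play_rows, never from a script. Its argument "motion" is a list that holds one entry, the list of rows, each a list of 6 numbers: the shift along the tool's x, y, z in fractions of the full range, 1 being 60 cm, then the turn, a rotation vector about the tool's x, y, z in shares of 180 degrees (1.0 is 180 degrees). In form: [[[dx, dy, dz, wx, wy, wz], ...]]. A call has 1 to 8 rows; each row is the pose to reach, as a shift and turn from the pose commanded when the call began, along the tool's axes at that moment; what a row does not reach only later rows make up. A row lasts 1/12 s, in which the tool goes at most 41.7 mm and 7.16 degrees, less where a joint would pass 70% of its speed; a pose out of reach is approached as far as the arm can. Shift and turn numbers lie between -1 and 1, and a call with a number outside is refused. A call with a gripper value outside its range is refused whole. "fingers" is the finger opening in m, from 0 to 0.087, set as the call begins (left out, the last holds). The fingers move at their own pace and stop on an object; the grip force is fixed at half the most. Time passes only in rows, so rows that repeat a pose let the fingers close. It gives the time, the measured TCP pose, the force, the opening and the grip force at its end, in the units of the state.
- bot.read_state(): the state, without advancing time (a new reading comes with each control period).
- imaging.capture(name): name is "side" or "top"; returns a dict with "frame" (420x560x3 uint8, red, green, blue), "camera_matrix" (3x3 intrinsics, pixels), "R" (3x3) and "t" (3): a world point X has camera coordinates R X + t. Camera axes: x right, y down, z forward; pixel columns grow to the right and rows downward; lengths in m; the calibration is good to about 2 mm. A picture is of the moment at which its call begins. There is no depth.
- bot.hand_in(): hands the job in; it is judged then, once.
Trained networks look in the newest picture that a camera, given by its name, has taken for a name from the list of things; names that differ only in an ending like _2 or _b are one class to them, and where a whole thing is asked for, a point or a joint stands for the part that bears it (a point fixed in the world has none). Each returns a list of dicts, best first, with "confidence" (0 to 1); they miss things now and then, are a little off and sometimes report something else, mostly with a low value. They report only what shows in the picture. A call takes as long as a camera call. They do not tell look-alikes from the thing itself.
- finder.recognise(camera, name): "at" ([x, y, z] in m, in world coordinates, good to about 4 mm: the middle of the surface that is visible of it).
- finder.outline_of(camera, name): "pixels" (420x560 bool, what is visible of it).
The state is a dict: "time_s": time; "joint_positions": joint angles; "qvel": joint speeds; "tau": joint torques, N m; "position": TCP position; "tcp_rot": TCP orientation; "force": force on the tool from outside, world axes, zero at the start; "moment": the same for the moment, N m; "opening": opening from 0.0 (shut) to 1.0 (fully open); "grasp_force": force on a finger pad.
Only numpy, scipy, OpenCV 4.12 (cv2) and the standard library are available. Lean on these libraries where they do the work, as an engineer would, in place of code of your own. Each camera call takes 0.05 s, during which the arm holds its last target. There are 200 camera calls.

### The job

Load the short cast cylinder from the drying rack into the free bay of the transit carrier. Push the carrier's knob in before you turn it (do not force it), swing the keeper bar clear and let the knob spring up locked there, lay the cylinder gently down in its V-blocks (the plaster chips if it is dropped), then push and turn the knob back so that the bar lies over both cylinders again and the knob has sprung up, locked. Leave the cylinder that is already in the carrier, the long one on the rack and everything else where they are.

Things in the scene. Friction and masses are not known exactly. Their poses are not given: they have to be found in the camera images.
- carrier: varnished wooden carrier 110 x 296 mm, standing fast; origin under its centre at bench height, y along its length. Two bays in line along y, each two V-blocks (64 wide, 42 high, 14 thick, 60 mm apart, open between) and an outer end board 62 mm high. In the middle a slotted steel sleeve (41 mm diameter) carries keeper bar (pads' underside z 81, top z 92 mm) and knob (top z 138 mm)
- bay_free (a point): point on the axis of a cylinder lying in the free bay, at its middle: 80 mm from the knob's axis towards the carrier's +y end, 54 mm above the bench; axes as the carrier's, so the cylinder must lie along y. It has 10 mm of play towards the knob and 6 mm outwards. The base board's top is 36 mm below this point
- bay_held (a point): the same point of the other bay, 80 mm towards -y, where cast_held lies
- keeper (a joint): turn of the keeper bar (steel, 144 x 18 mm) with the knob about the upright axis, rad: 0 = along the carrier, over the inner ends of both cylinders, 3 mm above them; grows anticlockwise from above to 1.31, where the bar lies across the carrier, clear of the bays. A cross pin locks it in a slot at these two positions (0.07 rad play either way); it cannot turn until the knob is pushed in
- knob (a joint): how far the knob is pushed down, m: 0 = sprung up; pushed in 7.5 mm or more the bar can turn, 11.5 mm is the stop. The spring resists with 4 N at first, 12 N at the stop, and lifts the knob again where the bar stands at one of its two locked positions; between them it stays 7.5 mm in. Forcing it round while up counts as damage
- knob_grip (a point): grip point on the knob's upright axis, 126 mm above the bench when up; moves with the knob. The knob is a black bar grip 64 long, 20 wide, 28 mm high (12 above, 16 below this point), in line with the keeper bar: the point's y axis runs along the 64 mm, so grip across x. Nothing stands beside it down to 34 mm below this point
- rack: varnished wooden drying rack 150 x 190 mm, fixed; origin under its centre at bench height. Two upright notched boards, 52 mm high, 14 mm thick, 68 mm apart, open between. Two cylinders lie along its x axis in shallow V-notches at y = +46 and -46 mm, their axes 68 mm above the bench; which lies on which side varies
- cast_short: plaster cylinder to be loaded, 48 mm diameter, 100 mm long, about 0.3 kg; origin at its centre, x along its axis. It lies loose on the rack
- cast_long: plaster cylinder 48 mm diameter, 150 mm long, beside it on the rack; origin at its centre, x along its axis. Stays there
- cast_held: plaster cylinder 48 mm diameter, 100 mm long, already in the carrier under the keeper; origin at its centre, x along its axis. Stays there
- pot: pigment pot, 42 mm diameter, 56 mm high, standing between carrier and rack; origin under its centre. Leave it
- cube: cast sample cube, 45 mm, standing between carrier and rack; origin under its centre. Leave it
- cup: plastic cup, 95 mm diameter, 88 mm high, behind the work; origin under its centre. Leave it
Things that resemble listed ones, but are neither listed nor needed, are in the scene too. What is shaped like the cast_short but red is not meant.

How it is judged:
By the outcome, as a careful person would: the job done as asked, in the order asked, and still so for the second after the job is handed in, with the robot touching nothing.
It also fails if it takes over 72 s, if anything falls off the work surface, if the arm or the gripper's body presses on something with over 40 N, if the wrist force passes 120 N, or if a joint passes its speed limit or range.

## Working session

There is one attempt and no reset: what is moved stays moved. The work goes in short steps, Python scripts to look and compute and a tool call to move; the robot and the scene stay as the last step left them, time stands still between calls to the robot, and variables do not carry over. Pictures are saved under pics/ and viewed, at most 10 in all, crops included, and the job is handed in when it is done.

Besides the shell and the picture viewer there is one more tool, called after "Call:" by a JSON object that holds its "fn" and its "kwargs", one argument or row to a line. play_rows: Moves the arm, as the interface text tells. Its arguments: {"type":"object","properties":{"motion":{"type":"array"},"fingers":{"type":"number"}},"required":["motion"]}

```bash
mkdir -p pics
cat > h.py <<'E'
import numpy as np, cv2
from rig import bot, imaging, finder
def save(name,im): cv2.imwrite('pics/'+name,cv2.cvtColor(im,cv2.COLOR_RGB2BGR))
def proj(c,X):
    p=c['camera_matrix']@(c['R']@np.array(X).T+np.array(c['t']).reshape(3,1)if np.ndim(X)>1 else c['R']@np.array(X)+c['t'])
    return p[:2]/p[2]
def atz(c,uv,z):
    R=np.array(c['R']);t=np.array(c['t']).ravel()
    d=R.T@np.linalg.inv(c['camera_matrix'])@np.array([uv[0],uv[1],1.]);o=-R.T@t
    return o+d*(z-o[2])/d[2]
E
python3 - <<'E'
from h import *
ims=[]
for n in('side','top'):
    c=imaging.capture(n);save(n+'0.png',c['frame']);print(n,-np.array(c['R']).T@np.array(c['t']).ravel(),np.array(c['camera_matrix'])[0])
    for k in('carrier','keeper','knob','knob_grip','rack','cast_short','cast_long','cast_held','pot','cube','cup'):
        print(k,[(np.round(d['at'],3).tolist(),np.round(proj(c,np.array(d['at']))).tolist(),round(d['confidence'],2)) for d in finder.recognise(n,k)[:5]])
s=bot.read_state();print(s['time_s'],s['position'],s['tcp_rot'],s['force'])
E
```

```text
side [ 0.29228086 -0.88677271  0.56063239] [394.45394015   0.         278.04356826]
carrier [([0.518, -0.296, 0.031], [287.0, 311.0], 0.74), ([0.517, 0.193, 0.029], [229.0, 214.0], 0.69)]
keeper [([0.527, 0.214, 0.094], [229.0, 191.0], 0.88), ([0.536, 0.128, 0.066], [240.0, 210.0], 0.37), ([0.591, -0.027, 0.032], [276.0, 242.0], 0.18)]
knob [([0.526, 0.216, 0.125], [228.0, 182.0], 0.68)]
knob_grip [([0.535, 0.13, 0.066], [239.0, 210.0], 0.69), ([0.526, 0.216, 0.124], [228.0, 182.0], 0.66)]
rack [([0.517, -0.298, 0.034], [287.0, 310.0], 0.7)]
cast_short [([0.533, -0.284, 0.08], [292.0, 286.0], 0.73), ([0.556, -0.44, 0.036], [337.0, 354.0], 0.68)]
cast_long [([0.502, -0.198, 0.079], [263.0, 268.0], 0.89)]
cast_held [([0.537, 0.132, 0.066], [240.0, 210.0], 0.86)]
pot [([0.594, -0.023, 0.034], [277.0, 240.0], 0.56)]
cube [([0.422, -0.006, 0.031], [211.0, 251.0], 0.79), ([0.512, 0.196, 0.029], [227.0, 214.0], 0.24)]
cup [([0.74, -0.003, 0.062], [323.0, 219.0], 0.79)]
top [ 0.39342842 -0.04079401  1.73847964] [545.39364654   0.         285.97964638]
carrier [([0.512, 0.248, 0.019], [185.0, 254.0], 0.77)]
keeper [([0.524, 0.225, 0.092], [189.0, 249.0], 0.69)]
knob [([0.756, 0.024, 0.022], [259.0, 181.0], 0.39)]
knob_grip [([0.526, 0.23, 0.138], [185.0, 247.0], 0.59)]
rack [([0.525, -0.224, 0.032], [335.0, 254.0], 0.6)]
cast_short [([0.538, -0.26, 0.084], [349.0, 249.0], 0.88), ([0.563, -0.417, 0.043], [397.0, 244.0], 0.64)]
cast_long [([0.509, -0.179, 0.09], [322.0, 258.0], 0.71)]
cast_held [([0.541, 0.138, 0.077], [218.0, 245.0], 0.91)]
pot [([0.594, -0.004, 0.055], [266.0, 230.0], 0.74)]
cube [([0.424, 0.004, 0.044], [261.0, 285.0], 0.64)]
cup [([0.757, 0.021, 0.02], [260.0, 180.0], 0.7)]
1.2 [0.23398828 0.57952786 0.23955246] [[-9.27248242e-01  3.74447190e-01 -6.36866490e-06]
 [ 3.74447190e-01  9.27248242e-01  9.36456365e-08]
 [ 5.94039868e-06 -2.29789592e-06 -1.00000000e+00]] [ 0.60936448  0.51368376 -0.37185206]
```

View pics/side0.png

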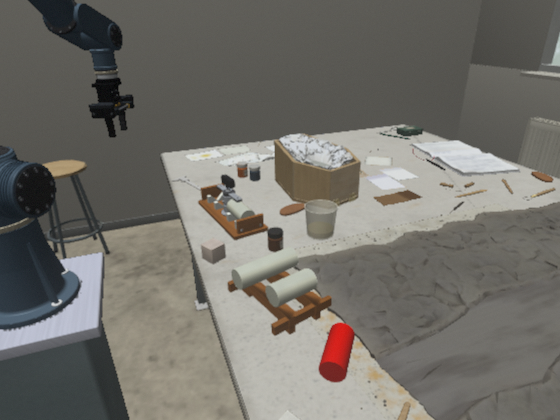

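View pics/top0.png

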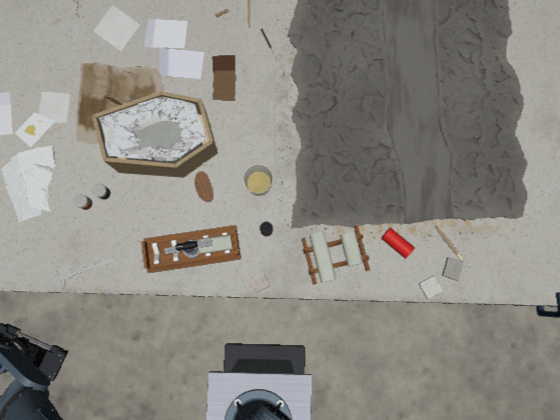

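Side view: short cast at (292,286), long at (263,268), red look-alike at (337,354), held at (240,210), carrier at about (229,214). Top view: short (349,249), long (322,258), red (397,244), held (218,245), knob (187,246), free bay to its left at about (165,249). Candidates for cast_short are (349,249) plaster on the rack, (397,244) red and off the rack, and (322,258) too long. I choose (349,249).

Run:
```python
from h import *
c=imaging.capture('top');s=imaging.capture('side')
a=cv2.resize(c['frame'][215:285,135:255],None,fx=6,fy=6,interpolation=cv2.INTER_CUBIC)[:, :720]
b=cv2.resize(c['frame'][215:290,295:415],None,fx=6,fy=6,interpolation=cv2.INTER_CUBIC)
save('topc.png',cv2.resize(np.vstack([a[:420],b[:450]]),None,fx=.68,fy=.68))
a=cv2.resize(s['frame'][165:245,185:275],None,fx=4.4,fy=4.4,interpolation=cv2.INTER_CUBIC)
b=cv2.resize(s['frame'][240:335,225:335],None,fx=3.6,fy=3.6,interpolation=cv2.INTER_CUBIC)[:352]
save('sidec.png',np.hstack([a,b[:, :396]]))
print(a.shape,b.shape)
for n,cc in(('top',c),('side',s)):
  for k in('carrier','keeper','knob_grip','rack','cast_short','cast_long','cast_held'):
    for o in finder.outline_of(n,k)[:2]:
        m=o['pixels'].astype(np.uint8);ys,xs=np.nonzero(m)
        r=cv2.minAreaRect(np.c_[xs,ys].astype(np.float32))
        print(n,k,round(o['confidence'],2),m.sum(),xs.mean().round(2),ys.mean().round(2),np.round(r[0],1),np.round(r[1],1),round(r[2],1),np.round(cv2.boxPoints(r),1).tolist())
```

```text
Traceback (most recent call last):
ValueError: all the input array dimensions except for the concatenation axis must match exactly, but along dimension 0, the array at index 0 has size 352 and the array at index 1 has size 342
```

View pics/topc.png

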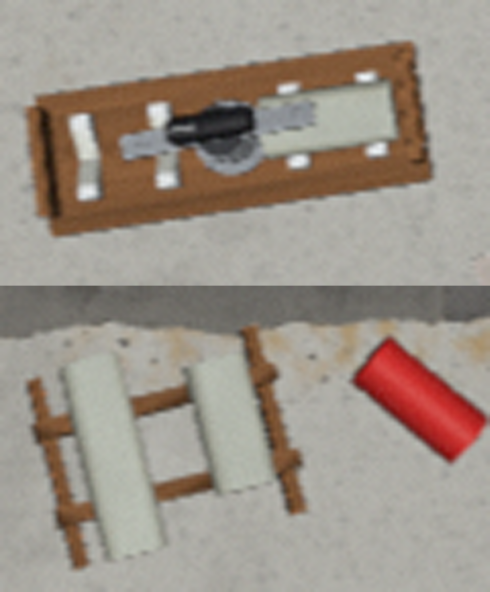

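The crop confirms my choice: plaster short cylinder on the rack, crop pixel (235,425); long one at (115,450); red at (420,400) off the rack. The free bay is on the left, crop pixel (125,155). Next I fit models to the outlines in both views.

```bash
cat >> h.py <<'E'
from scipy.optimize import minimize
def hull(c,P):
    h=np.zeros((1680,2240),np.uint8)
    cv2.fillConvexPoly(h,cv2.convexHull(np.round((proj(c,P).T+.5)*4).astype(np.int32)),1)
    return cv2.resize(h.astype(np.float32),(560,420),interpolation=cv2.INTER_AREA)
def cyl(L,r=.024):
    a=np.linspace(0,2*np.pi,40);return np.array([[s*L/2,r*np.cos(t),r*np.sin(t)] for s in(-1,1) for t in a])
def box(x,y,z0,z1): return np.array([[i*x/2,j*y/2,k] for i in(-1,1) for j in(-1,1) for k in(z0,z1)])
def fit(parts,views,x0,vis=None):
    """views: [(c,mask)]; parts: list of point sets in local frame; x=(x,y,z,yaw deg)"""
    def f(p):
        a=np.radians(p[3]);R=np.array([[np.cos(a),-np.sin(a),0],[np.sin(a),np.cos(a),0],[0,0,1]])
        e=0
        for c,m in views:
            h=np.max([hull(c,P@R.T+p[:3]) for P in parts],axis=0)
            e+=np.abs(h-m).sum()/m.sum()
        return e
    best=None
    x0=np.array(x0,float)
    for s in(1,-1):
        S=np.vstack([x0]+[x0+s*d for d in np.diag([.01,.01,.008,6])])
        r=minimize(f,x0,method='Nelder-Mead',options=dict(initial_simplex=S,xatol=1e-4,fatol=1e-4,maxiter=250))
        if best is None or r.fun<best.fun:best=r
    return np.round(best.x,4),round(best.fun,3)
def mask(n,k,near):
    L=[o for o in finder.outline_of(n,k)]
    g=[(np.hypot(*(np.argwhere(o['pixels']).mean(0)[::-1]-near)),o) for o in L]
    g=[o for d,o in g if d<25]
    return g[0]['pixels'].astype(np.float32) if g else None
E
cat > f.py <<'E'
from h import *
c={n:imaging.capture(n) for n in('top','side')}
s=c['side'];
a=cv2.resize(s['frame'][165:245,185:275],(396,352),interpolation=cv2.INTER_CUBIC)
b=cv2.resize(s['frame'][240:335,225:335],(396,352),interpolation=cv2.INTER_CUBIC)
save('sidec.png',np.hstack([a,b]))
T=[('cast_short',[cyl(.1)],(.538,-.26,.068,15)),('cast_long',[cyl(.15)],(.51,-.18,.068,15)),('cast_held',[cyl(.1)],(.541,.138,.054,100)),
('knob_grip',[box(.02,.064,-.016,.012)],(.526,.22,.126,10)),
('carrier',[box(.11,.296,0,.018),box(.11,.3,0,.03)-0],(.525,.22,0,10))]
for k,P,x0 in T:
    if k=='carrier': P=[P[0],box(.11,.012,0,.062)+[0,.142,0],box(.11,.012,0,.062)+[0,-.142,0]]
    ms={n:mask(n,k,proj(c[n],np.array(x0[:3]))) for n in c}
    for use in(('top','side'),('top',),):
        v=[(c[n],ms[n]) for n in use if ms[n] is not None]
        if v: print(k,len(v),[int(m.sum()) for _,m in v],fit(P,v,x0))
        if k=='carrier':
            for n in c:
                if ms[n] is not None: save(f'm_{n}.png',np.dstack([ms[n]*255]*3).astype(np.uint8))
E
python3 f.py
```

```text
cast_short 1 [1234] (array([ 0.5393, -0.2689,  0.0666, 16.9881]), np.float64(0.037))
cast_long 2 [750, 1453] (array([ 0.5134, -0.1785,  0.0651, 15.9429]), np.float64(0.119))
cast_long 1 [750] (array([ 0.5166, -0.1796,  0.0499, 16.1975]), np.float64(0.052))
cast_held 2 [418, 351] (array([5.459000e-01, 1.534000e-01, 4.910000e-02, 1.009902e+02]), np.float64(0.731))
cast_held 1 [418] (array([5.479000e-01, 1.532000e-01, 4.090000e-02, 1.003429e+02]), np.float64(0.277))
knob_grip 2 [159, 163] (array([0.5325, 0.2321, 0.119 , 8.6939]), np.float64(0.41))
knob_grip 1 [159] (array([ 0.5334,  0.2306,  0.1156, 10.8588]), np.float64(0.171))
carrier 2 [2968, 1946] (array([ 5.3320e-01,  2.2960e-01, -2.1000e-03,  9.8238e+00]), np.float64(0.541))
carrier 1 [2968] (array([ 0.5343,  0.2305, -0.011 , 10.0965]), np.float64(0.18))
```

View pics/sidec.png

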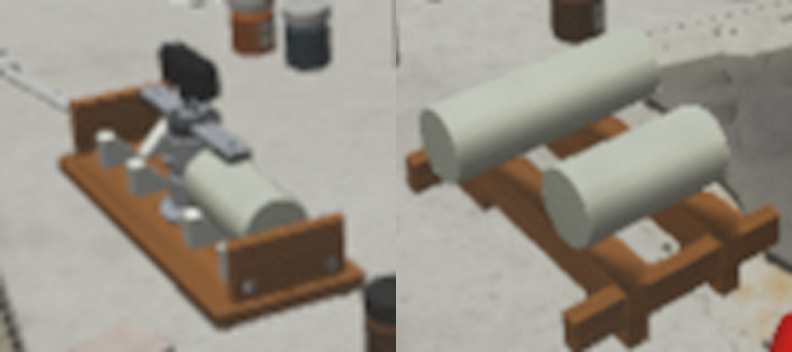

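Side crop: short cast in the right panel at (635,175), long one at (540,105). In the left panel the knob is at (190,70), the held cast is under the keeper, and the free bay is behind the knob. The fits agree with each other: carrier and knob at about (0.533, 0.231) with yaw 10°, short cast at (0.539, -0.269) with yaw about 16.5°.

```bash
cat > go.py <<'E'
import sys
from rig import bot
import numpy as np
from scipy.spatial.transform import Rotation as Ro
# usage: go.py x y z yawdeg(tool y axis)
x,y,z,w=map(float,sys.argv[1:5]);s=bot.read_state();R=np.array(s['tcp_rot'])
a=np.radians(w);ty=np.array([np.cos(a),np.sin(a),0]);tz=np.array([0,0,-1.]);G=np.c_[np.cross(ty,tz),ty,tz]
d=R.T@(np.array([x,y,z])-s['position']);r=Ro.from_matrix(R.T@G).as_rotvec(degrees=True)
print(np.round(d,4).tolist(),np.round(r,2).tolist(),'yaw',np.degrees(np.arctan2(R[1,1],R[0,1])).round(2),'pos',np.round(s['position'],4),'F',np.round(s['force'],1),'M',np.round(s['moment'],2),'t',s['time_s'],'open',s['opening'],'q6',s['joint_positions'][5])
E
python3 go.py .5333 .2305 .2 10
```

```text
[-0.4082, -0.2115, 0.0396] [-0.0, 0.0, 58.01] yaw 68.01 pos [0.234  0.5795 0.2395] F [-0.2  0.3  0.6] M [-0.04  0.01 -0.03] t 1.9 open 0.9996555135230322 q6 -10.227064059850218
```

Careful with the scale: shifts go in shares of 60 cm and turns go in shares of 180 degrees. That gives: -0.408 m / 0.6 = -0.68, -0.2115 m / 0.6 = -0.3525, 58 degrees / 180 = 0.3222.

Call:
{"fn": "play_rows", "kwargs": {
  "motion": [
    [[-0.34, -0.1767, 0.0333, 0, 0, 0.1611], [-0.68, -0.3525, 0.0667, 0, 0, 0.3222], [-0.68, -0.3525, 0.0667, 0, 0, 0.3222], [-0.68, -0.3525, 0.0667, 0, 0, 0.3222], [-0.68, -0.3525, 0.0667, 0, 0, 0.3222], [-0.68, -0.3525, 0.0667, 0, 0, 0.3222], [-0.68, -0.3525, 0.0667, 0, 0, 0.3222], [-0.68, -0.3525, 0.0667, 0, 0, 0.3222]]
  ],
  "fingers": 0.05
}}

```text
time_s: 2.57
position: [0.4512, 0.3258, 0.2107]
tcp_rot: [[-0.18, 0.984, 0.0], [0.984, 0.18, 0.0], [0.0, 0.0, -1.0]]
force: [0.6, 0.4, 0.5]
opening: 0.587
grasp_force: 0.0
```

```bash
python3 go.py .5333 .2305 .2 10
```

```text
[-0.1085, 0.0636, 0.0107] [0.03, -0.01, 0.37] yaw 10.37 pos [0.4512 0.3258 0.2107] F [0.6 0.4 0.5] M [-0.04  0.04 -0.05] t 2.5667 open 0.5867905594074048 q6 13.956263277316085
```

To row units: -0.1085 m / 0.6 = -0.1808, 0.0636 m / 0.6 = 0.106, 0.3 degrees / 180 = 0.0017.

Call:
{"fn": "play_rows", "kwargs": {
  "motion": [
    [[-0.1808, 0.106, 0.0178, 0, 0, 0.0017], [-0.1808, 0.106, 0.0178, 0, 0, 0.0017], [-0.1808, 0.106, 0.0178, 0, 0, 0.0017], [-0.1808, 0.106, 0.0178, 0, 0, 0.0017], [-0.1808, 0.106, 0.0178, 0, 0, 0.0017], [-0.1808, 0.106, 0.0178, 0, 0, 0.0017]]
  ]
}}

```text
time_s: 3.07
position: [0.5324, 0.2324, 0.1997]
tcp_rot: [[-0.18, 0.984, -0.001], [0.984, 0.18, 0.0], [0.0, -0.001, -1.0]]
force: [-0.2, 0.2, -0.5]
opening: 0.577
grasp_force: 0.0
```

```bash
python3 go.py .5333 .2305 .16 10
python3 - <<'E'
from h import *
s=imaging.capture('side');t=imaging.capture('top')
a=cv2.resize(s['frame'][125:235,175:285],(400,400),interpolation=cv2.INTER_CUBIC)
b=cv2.resize(t['frame'][195:295,130:230],(400,400),interpolation=cv2.INTER_CUBIC)
save('near.png',np.hstack([a,b]))
E
```

```text
[-0.0021, 0.0005, 0.0397] [-0.06, -0.03, 0.34] yaw 10.34 pos [0.5324 0.2324 0.1997] F [-0.2  0.2 -0.5] M [-0.1   0.03 -0.02] t 3.0667 open 0.5772078106993844 q6 2.1936835483055708
```

View pics/near.png

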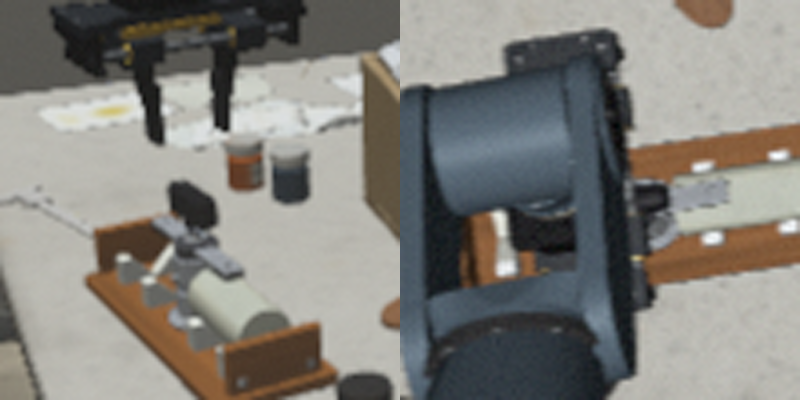

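The open jaws stand centred above the knob: side panel, tips at (155,140) and (222,130), knob at (193,205). I descend and grip.

To row units: 0.0757 m / 0.6 = 0.1262, 0.065 m / 0.6 = 0.1083, 0.3 degrees / 180 = 0.0017.

Call:
{"fn": "play_rows", "kwargs": {
  "motion": [
    [[-0.0033, 0.0008, 0.0417, 0, 0, 0.0017], [-0.0033, 0.0008, 0.0833, 0, 0, 0.0017], [-0.0033, 0.0008, 0.1083, 0, 0, 0.0017], [-0.0033, 0.0008, 0.1262, 0, 0, 0.0017], [-0.0033, 0.0008, 0.1262, 0, 0, 0.0017], [-0.0033, 0.0008, 0.1262, 0, 0, 0.0017]]
  ]
}}

```text
time_s: 3.67
position: [0.5331, 0.2317, 0.1243]
tcp_rot: [[-0.177, 0.984, -0.0], [0.984, 0.177, -0.0], [0.0, -0.0, -1.0]]
force: [0.0, -0.2, 0.4]
opening: 0.576
grasp_force: 0.0
```

Call:
{"fn": "play_rows", "kwargs": {
  "motion": [
    [[0, 0, 0, 0, 0, 0], [0, 0, 0, 0, 0, 0], [0, 0, 0, 0, 0, 0], [0, 0, 0, 0, 0, 0], [0, 0, 0, 0, 0, 0]]
  ],
  "fingers": 0.0
}}

```text
time_s: 4.08
position: [0.5307, 0.2305, 0.1245]
tcp_rot: [[-0.175, 0.984, -0.007], [0.984, 0.175, -0.001], [0.0, -0.007, -1.0]]
force: [-8.9, -0.6, 4.6]
opening: 0.285
grasp_force: 4.1
```

```bash
python3 go.py .5333 .2305 .124 10
```

```text
[-0.0005, 0.0025, 0.0004] [-0.38, -0.03, 0.1] yaw 10.1 pos [0.5307 0.2305 0.1245] F [-8.9 -0.6  4.6] M [0.02 1.52 0.03] t 4.0833 open 0.28530537527352867 q6 2.2592122727289885
```

Call:
{"fn": "play_rows", "kwargs": {
  "motion": [
    [[0, -0.005, 0, 0, 0, 0], [0, -0.0067, 0, 0, 0, 0], [0, -0.0067, 0, 0, 0, 0], [0, -0.0067, 0, 0, 0, 0]]
  ]
}}

```text
time_s: 4.42
position: [0.5284, 0.2302, 0.1244]
tcp_rot: [[-0.175, 0.985, -0.003], [0.985, 0.175, 0.0], [0.001, -0.003, -1.0]]
force: [-5.0, 1.6, 4.2]
opening: 0.226
grasp_force: 30.0
```

```bash
python3 go.py .5283 .2305 .124 10
```

```text
[0.0003, -0.0, 0.0004] [-0.16, -0.04, 0.1] yaw 10.1 pos [0.5284 0.2302 0.1244] F [-5.   1.6  4.2] M [ 0.17  1.07 -0.03] t 4.4167 open 0.22579549302979515 q6 2.2837538582429517
```

To row units: 0.0115 m / 0.6 = 0.0192, -0.0013 m / 0.6 = -0.0022.

Call:
{"fn": "play_rows", "kwargs": {
  "motion": [
    [[0, -0.0022, 0.005, 0, 0, 0], [0, -0.0022, 0.01, 0, 0, 0], [0, -0.0022, 0.015, 0, 0, 0], [0, -0.0022, 0.0192, 0, 0, 0], [0, -0.0022, 0.0192, 0, 0, 0], [0, -0.0022, 0.0192, 0, 0, 0]]
  ]
}}

```text
time_s: 4.92
position: [0.5284, 0.2302, 0.1139]
tcp_rot: [[-0.175, 0.985, -0.0], [0.985, 0.175, 0.001], [0.001, -0.0, -1.0]]
force: [-6.1, 0.9, 11.0]
opening: 0.224
grasp_force: 30.0
```

```bash
python3 go.py .5283 .2305 .1145 85
python3 - <<'E'
from h import *
# refit with z fixed from earlier pictures: side view now, keeper/knob recogn.
s=imaging.capture('side')
for k in('keeper','knob_grip'):print(k,[(np.round(d['at'],3).tolist(),round(d['confidence'],2)) for d in finder.recognise('side',k)[:2]])
E
```

```text
[0.0003, -0.0, -0.0006] [0.02, -0.03, -74.9] yaw 10.1 pos [0.5284 0.2302 0.1139] F [-6.1  0.9 11. ] M [ 0.13  1.15 -0.06] t 4.9167 open 0.22446691047188277 q6 2.285834788210483
keeper [([0.533, 0.204, 0.091], 0.48)]
knob_grip [([0.53, 0.204, 0.112], 0.54)]
```

To row units: -18 degrees / 180 = -0.1.

Call:
{"fn": "play_rows", "kwargs": {
  "motion": [
    [[0, 0, 0, 0, 0, -0.0333], [0, 0, 0, 0, 0, -0.0667], [0, 0, 0, 0, 0, -0.1], [0, 0, 0, 0, 0, -0.1]]
  ]
}}

```text
time_s: 5.4
position: [0.5274, 0.2299, 0.1138]
tcp_rot: [[-0.475, 0.88, -0.002], [0.88, 0.475, -0.0], [0.001, -0.002, -1.0]]
force: [-6.5, 1.3, 11.1]
opening: 0.229
grasp_force: 30.0
```

```bash
python3 go.py .5283 .2305 .1145 85
```

```text
[0.0001, 0.0011, -0.0007] [-0.07, -0.09, -56.66] yaw 28.34 pos [0.5274 0.2299 0.1138] F [-6.5  1.3 11.1] M [ 0.05  1.28 -0.03] t 5.4 open 0.22853389525087064 q6 -15.928453473886545
```

To row units: -0.0013 m / 0.6 = -0.0022, 0.0007 m / 0.6 = 0.0012, -42 degrees / 180 = -0.2333.

Call:
{"fn": "play_rows", "kwargs": {
  "motion": [
    [[0.0012, -0.0022, 0, 0, 0, -0.0389], [0.0012, -0.0022, 0, 0, 0, -0.0778], [0.0012, -0.0022, 0, 0, 0, -0.1167], [0.0012, -0.0022, 0, 0, 0, -0.1556], [0.0012, -0.0022, 0, 0, 0, -0.1944], [0.0012, -0.0022, 0, 0, 0, -0.2333], [0.0012, -0.0022, 0, 0, 0, -0.2333]]
  ]
}}

```text
time_s: 5.98
position: [0.5259, 0.2283, 0.1137]
tcp_rot: [[-0.942, 0.335, -0.003], [0.335, 0.942, -0.003], [0.001, -0.004, -1.0]]
force: [-5.9, -5.0, 10.5]
opening: 0.227
grasp_force: 30.0
```

```bash
python3 go.py .5283 .2305 .1145 85
```

```text
[-0.0016, 0.0029, -0.0008] [-0.2, -0.1, -14.57] yaw 70.43 pos [0.5259 0.2283 0.1137] F [-5.9 -5.  10.5] M [-0.72  1.1  -0.07] t 5.9833 open 0.22737100465635615 q6 -57.93217570719977
```

To row units: -0.0017 m / 0.6 = -0.0028, 0.0004 m / 0.6 = 0.0007, -14.5 degrees / 180 = -0.0806.

Call:
{"fn": "play_rows", "kwargs": {
  "motion": [
    [[0.0007, -0.0028, 0, 0, 0, -0.0278], [0.0007, -0.0028, 0, 0, 0, -0.0556], [0.0007, -0.0028, 0, 0, 0, -0.0806], [0.0007, -0.0028, 0, 0, 0, -0.0806], [0.0007, -0.0028, 0, 0, 0, -0.0806]]
  ]
}}

```text
time_s: 6.4
position: [0.5256, 0.2274, 0.1139]
tcp_rot: [[-0.996, 0.093, -0.001], [0.093, 0.996, -0.002], [0.001, -0.002, -1.0]]
force: [-5.8, -4.1, 11.5]
opening: 0.227
grasp_force: 30.0
```

```bash
python3 go.py .5283 .2305 .1145 85
```

```text
[-0.0024, 0.0034, -0.0006] [-0.12, -0.03, -0.31] yaw 84.69 pos [0.5256 0.2274 0.1139] F [-5.8 -4.1 11.5] M [-0.55  1.03  0.03] t 6.4 open 0.22732133269338872 q6 -72.32605312593189
```

To row units: -0.0085 m / 0.6 = -0.0142, -0.001 m / 0.6 = -0.0017.

Call:
{"fn": "play_rows", "kwargs": {
  "motion": [
    [[0, -0.0017, -0.005, 0, 0, 0], [0, -0.0017, -0.01, 0, 0, 0], [0, -0.0017, -0.0142, 0, 0, 0], [0, -0.0017, -0.0142, 0, 0, 0]]
  ]
}}

```text
time_s: 6.73
position: [0.5256, 0.2273, 0.1221]
tcp_rot: [[-0.996, 0.093, -0.0], [0.093, 0.996, -0.0], [0.0, -0.0, -1.0]]
force: [-4.8, 1.4, 6.5]
opening: 0.232
grasp_force: 30.0
```

```bash
python3 go.py .5283 .2305 .124 85
```

```text
[-0.0024, 0.0035, -0.0019] [-0.03, -0.02, -0.35] yaw 84.65 pos [0.5256 0.2273 0.1221] F [-4.8  1.4  6.5] M [-0.02  0.81  0.04] t 6.7333 open 0.23217036727851845 q6 -72.41387829533804
```

To row units: -0.0022 m / 0.6 = -0.0037, -0.002 m / 0.6 = -0.0033.

Call:
{"fn": "play_rows", "kwargs": {
  "motion": [
    [[0, 0, -0.0033, 0, 0, 0], [0, 0, -0.0037, 0, 0, 0], [0, 0, -0.0037, 0, 0, 0]]
  ]
}}

```text
time_s: 6.98
position: [0.5256, 0.2273, 0.1236]
tcp_rot: [[-0.996, 0.094, -0.001], [0.094, 0.996, -0.0], [0.001, -0.0, -1.0]]
force: [-4.8, 0.4, 3.8]
opening: 0.226
grasp_force: 30.0
```

To row units: -0.1 m / 0.6 = -0.1667, -0.06 m / 0.6 = -0.1.

Call:
{"fn": "play_rows", "kwargs": {
  "motion": [
    [[0, 0, 0, 0, 0, 0], [0, 0, 0, 0, 0, 0], [0, 0, 0, 0, 0, 0], [0, 0, -0.0333, 0, 0, 0], [0, 0, -0.1, 0, 0, 0], [0, 0, -0.1667, 0, 0, 0], [0, 0, -0.1667, 0, 0, 0]]
  ],
  "fingers": 0.05
}}

```text
time_s: 7.57
position: [0.5317, 0.2285, 0.231]
tcp_rot: [[-0.995, 0.094, 0.017], [0.094, 0.996, 0.003], [-0.017, 0.005, -1.0]]
force: [0.9, 0.5, 0.3]
opening: 0.564
grasp_force: 0.0
```

```bash
python3 go.py .5393 -.2689 .24 -73.4
```

```text
[-0.0543, -0.4945, -0.0106] [1.39, -0.14, 158.01] yaw 84.62 pos [0.5317 0.2285 0.231 ] F [0.9 0.5 0.3] M [ 0.03 -0.02 -0.01] t 7.5667 open 0.5642484059067095 q6 -72.4055406907678
```

To row units: -0.495 m / 0.6 = -0.825, -0.054 m / 0.6 = -0.09, 158 degrees / 180 = 0.8778.

Call:
{"fn": "play_rows", "kwargs": {
  "motion": [
    [[-0.09, -0.825, -0.0167, 0, 0, 0.8778], [-0.09, -0.825, -0.0167, 0, 0, 0.8778], [-0.09, -0.825, -0.0167, 0, 0, 0.8778], [-0.09, -0.825, -0.0167, 0, 0, 0.8778], [-0.09, -0.825, -0.0167, 0, 0, 0.8778], [-0.09, -0.825, -0.0167, 0, 0, 0.8778], [-0.09, -0.825, -0.0167, 0, 0, 0.8778], [-0.09, -0.825, -0.0167, 0, 0, 0.8778]]
  ],
  "fingers": 0.07
}}

```text
time_s: 8.23
position: [0.5313, -0.1085, 0.2301]
tcp_rot: [[-0.453, 0.891, 0.002], [0.891, 0.453, -0.001], [-0.002, 0.001, -1.0]]
force: [0.3, 0.1, -0.2]
opening: 0.802
grasp_force: 0.0
```

```bash
python3 go.py .5393 -.2689 .24 -73.4
```

```text
[-0.1466, -0.0655, -0.0097] [0.15, 0.01, 100.35] yaw 26.95 pos [ 0.5313 -0.1085  0.2301] F [ 0.3  0.1 -0.2] M [-0.02  0.    0.  ] t 8.2333 open 0.802193929453357 q6 -50.29223591599702
```

```bash
cat > f2.py <<'E'
from h import *
c={n:imaging.capture(n) for n in('top','side')}
save('t2.png',cv2.resize(c['top']['frame'][215:285,135:255],None,fx=4,fy=4,interpolation=cv2.INTER_CUBIC))
def fitz(P,v,x0):
    def f(p):
        a=np.radians(p[2]);R=np.array([[np.cos(a),-np.sin(a),0],[np.sin(a),np.cos(a),0],[0,0,1]])
        return sum(np.abs(np.max([hull(q,Q@R.T+[p[0],p[1],x0[2]]) for Q in P],axis=0)-m).sum()/m.sum() for q,m in v)
    i=np.array([x0[0],x0[1],x0[3]])
    r=minimize(f,i,method='Nelder-Mead',options=dict(initial_simplex=np.vstack([i]+[i+d for d in np.diag([.01,.01,6])]),xatol=1e-4,fatol=1e-4))
    return np.round(r.x,4),round(r.fun,3)
T=[('cast_short',[cyl(.1)],(.538,-.265,.068,15)),('cast_long',[cyl(.15)],(.51,-.18,.068,15)),
('knob_grip',[box(.02,.064,-.016,.012)],(.53,.228,.126,85)),('keeper',[box(.018,.144,.081,.092),box(.02,.064,.11,.138)],(.53,.228,0,85)),
('carrier',[box(.11,.296,0,.018),box(.11,.012,0,.062)+[0,.142,0],box(.11,.012,0,.062)+[0,-.142,0]],(.53,.228,0,10)),
('cube',[box(.045,.045,0,.045)],(.424,.004,0,10)),('pot',[box(.042,.042,0,.056)],(.594,-.004,0,10))]
for k,P,x0 in T:
    for n in c:
        m=mask(n,k,proj(c[n],np.array(x0[:3])+[0,0,.03]))
        if m is not None: print(k,n,int(m.sum()),fitz(P,[(c[n],m)],x0))
E
python3 f2.py
```

```text
cast_short top 523 (array([ 0.5423, -0.2659, 16.2878]), np.float64(0.064))
cast_short side 1157 (array([ 0.5388, -0.2713, 17.4915]), np.float64(0.065))
cast_long top 229 (array([ 0.5091, -0.1857, 10.958 ]), np.float64(2.474))
cast_long side 1348 (array([ 0.5126, -0.1829, 17.0472]), np.float64(0.107))
knob_grip top 166 (array([ 0.5337,  0.2292, 83.0138]), np.float64(0.198))
knob_grip side 220 (array([ 0.5266,  0.2152, 79.0392]), np.float64(0.308))
keeper top 328 (array([ 0.5306,  0.2288, 84.8306]), np.float64(0.258))
keeper side 398 (array([ 0.5291,  0.2238, 87.0669]), np.float64(0.44))
carrier top 2851 (array([ 0.5333,  0.2285, 10.3718]), np.float64(0.258))
carrier side 1959 (array([0.5308, 0.2312, 6.7131]), np.float64(0.326))
cube top 56 (array([ 0.4294,  0.0262, -4.8632]), np.float64(3.064))
cube side 462 (array([4.29000e-01, 7.00000e-03, 1.64102e+01]), np.float64(0.11))
pot top 163 (array([ 6.0200e-01, -2.5000e-03,  6.2203e+00]), np.float64(0.316))
pot side 300 (array([ 5.99500e-01, -7.90000e-03, -1.88454e+01]), np.float64(0.375))
```

View pics/t2.png

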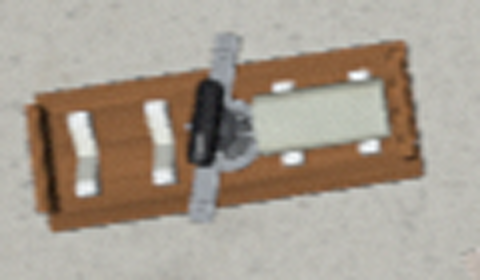

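The bar lies across the carrier at yaw 84.8° (crop (215,125)), and the free bay is open on the left. Knob and cylinder fits agree to within a few mm. Next is the rack.

To row units: -0.1466 m / 0.6 = -0.2443, -0.063 m / 0.6 = -0.105, 100 degrees / 180 = 0.5556.

Call:
{"fn": "play_rows", "kwargs": {
  "motion": [
    [[-0.2443, -0.105, 0, 0, 0, 0.5556], [-0.2443, -0.105, 0, 0, 0, 0.5556], [-0.2443, -0.105, 0, 0, 0, 0.5556], [-0.2443, -0.105, 0, 0, 0, 0.5556], [-0.2443, -0.105, 0, 0, 0, 0.5556], [-0.2443, -0.105, 0, 0, 0, 0.5556], [-0.2443, -0.105, 0, 0, 0, 0.5556], [-0.2443, -0.105, 0, 0, 0, 0.5556]]
  ],
  "fingers": 0.07
}}

```text
time_s: 9.7
position: [0.5419, -0.2655, 0.2299]
tcp_rot: [[0.506, 0.863, -0.0], [0.863, -0.506, 0.0], [0.0, -0.001, -1.0]]
force: [-0.8, -0.8, -0.1]
opening: 0.801
grasp_force: 0.0
```

To row units: 42 degrees / 180 = 0.2333.

Call:
{"fn": "play_rows", "kwargs": {
  "motion": [
    [[0, 0, 0, 0, 0, 0.0389], [0, 0, 0, 0, 0, 0.0778], [0, 0, 0, 0, 0, 0.1167], [0, 0, 0, 0, 0, 0.1556], [0, 0, 0, 0, 0, 0.1944], [0, 0, 0, 0, 0, 0.2333], [0, 0, 0, 0, 0, 0.2333]]
  ]
}}

```text
time_s: 10.28
position: [0.5421, -0.265, 0.2301]
tcp_rot: [[0.952, 0.307, 0.0], [0.307, -0.952, 0.0], [0.0, -0.0, -1.0]]
force: [-0.3, -0.3, 0.4]
opening: 0.803
grasp_force: 0.0
```

```bash
python3 go.py .5388 -.2695 .15 -73.2
```

```text
[-0.0045, 0.0032, 0.0801] [-0.0, -0.0, 1.1] yaw -72.1 pos [ 0.5421 -0.265   0.2301] F [-0.3 -0.3  0.4] M [-0.07  0.17 -0.  ] t 10.2833 open 0.8033361616624608 q6 35.44064071674796
```

To row units: 0.164 m / 0.6 = 0.2733, -0.0045 m / 0.6 = -0.0075, 1.1 degrees / 180 = 0.0061.

Call:
{"fn": "play_rows", "kwargs": {
  "motion": [
    [[-0.0075, 0.0053, 0.05, 0, 0, 0.0061], [-0.0075, 0.0053, 0.1083, 0, 0, 0.0061], [-0.0075, 0.0053, 0.1667, 0, 0, 0.0061], [-0.0075, 0.0053, 0.2083, 0, 0, 0.0061], [-0.0075, 0.0053, 0.2417, 0, 0, 0.0061], [-0.0075, 0.0053, 0.2617, 0, 0, 0.0061], [-0.0075, 0.0053, 0.2733, 0, 0, 0.0061], [-0.0075, 0.0053, 0.2733, 0, 0, 0.0061]]
  ]
}}

```text
time_s: 10.95
position: [0.5383, -0.2691, 0.0649]
tcp_rot: [[0.956, 0.292, -0.002], [0.292, -0.956, 0.001], [-0.001, -0.002, -1.0]]
force: [-0.6, -0.2, -1.7]
opening: 0.804
grasp_force: 0.0
```

Call:
{"fn": "play_rows", "kwargs": {
  "motion": [
    [[0, 0, 0, 0, 0, 0], [0, 0, 0, 0, 0, 0]]
  ],
  "fingers": 0.053
}}

```text
time_s: 11.12
position: [0.5398, -0.2701, 0.0675]
tcp_rot: [[0.956, 0.292, 0.002], [0.292, -0.956, -0.002], [0.002, 0.002, -1.0]]
force: [0.0, 0.1, 0.2]
opening: 0.723
grasp_force: 0.0
```

```bash
python3 go.py .5388 -.2695 .066 -73.2;python3 - <<'E'
from h import *
s=imaging.capture('side')
save('grip.png',cv2.resize(s['frame'][210:330,220:350],None,fx=4,fy=4,interpolation=cv2.INTER_CUBIC))
E
```

```text
[-0.0007, -0.0009, 0.0015] [0.13, -0.1, 0.16] yaw -73.04 pos [ 0.5398 -0.2701  0.0675] F [0.  0.1 0.2] M [-0.08  0.12 -0.02] t 11.1167 open 0.7233191622804973 q6 35.85584468466348
```

View pics/grip.png

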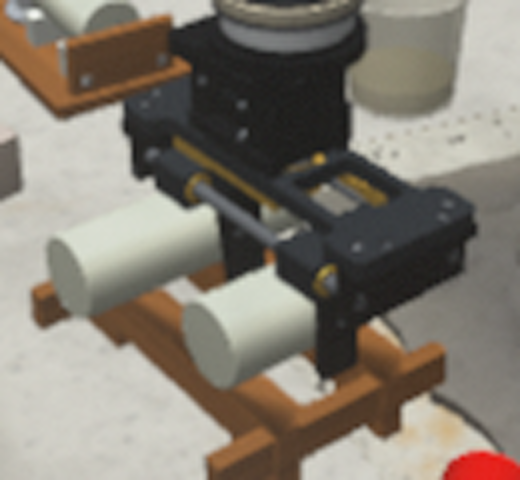

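The jaws straddle the short cast between the rack boards, with tips at (325,380) and (240,270), and the long cast is clear. I close the grip.

To row units: 0.001 m / 0.6 = 0.0017.

Call:
{"fn": "play_rows", "kwargs": {
  "motion": [
    [[0, 0, 0.0017, 0, 0, 0], [0, 0, 0.0017, 0, 0, 0], [0, 0, 0.0017, 0, 0, 0], [0, 0, 0.0017, 0, 0, 0]]
  ],
  "fingers": 0.04
}}

```text
time_s: 11.5
position: [0.539, -0.2688, 0.0661]
tcp_rot: [[0.957, 0.29, 0.001], [0.29, -0.957, 0.001], [0.001, -0.001, -1.0]]
force: [-0.2, 3.6, 6.1]
opening: 0.538
grasp_force: 30.0
```

```bash
python3 go.py .5398 -.2701 .066 -73.2
```

```text
[0.0004, 0.0015, 0.0001] [-0.04, -0.05, 0.07] yaw -73.13 pos [ 0.539  -0.2688  0.0661] F [-0.2  3.6  6.1] M [ 0.61  0.12 -0.2 ] t 11.5 open 0.5384161081441938 q6 35.91414060612958
```

To row units: -0.14 m / 0.6 = -0.2333, -0.13 m / 0.6 = -0.2167.

Call:
{"fn": "play_rows", "kwargs": {
  "motion": [
    [[0, 0, -0.0133, 0, 0, 0], [0, 0, -0.0333, 0, 0, 0], [0, 0, -0.075, 0, 0, 0], [0, 0, -0.125, 0, 0, 0], [0, 0, -0.175, 0, 0, 0], [0, 0, -0.2167, 0, 0, 0], [0, 0, -0.2333, 0, 0, 0], [0, 0, -0.2333, 0, 0, 0]]
  ]
}}

```text
time_s: 12.17
position: [0.5403, -0.2708, 0.2085]
tcp_rot: [[0.957, 0.291, 0.006], [0.291, -0.957, -0.005], [0.004, 0.006, -1.0]]
force: [-0.5, 0.3, -2.7]
opening: 0.548
grasp_force: 29.9
```

```bash
python3 go.py .515 .304 .21 10.2
```

```text
[0.1433, -0.5572, -0.0043] [0.45, 0.07, -83.27] yaw -73.07 pos [ 0.5403 -0.2708  0.2085] F [-0.5  0.3 -2.7] M [-0.1   0.09  0.01] t 12.1667 open 0.5478657678840821 q6 35.881638174905206
```

To row units: -0.25 m / 0.6 = -0.4167, 0.005 m / 0.6 = 0.0083, -37 degrees / 180 = -0.2056.

Call:
{"fn": "play_rows", "kwargs": {
  "motion": [
    [[0.0083, -0.0333, 0, 0, 0, -0.0167], [0.02, -0.0833, 0, 0, 0, -0.0389], [0.0333, -0.1333, 0, 0, 0, -0.0667], [0.0483, -0.1867, 0, 0, 0, -0.0944], [0.0617, -0.2417, 0, 0, 0, -0.1222], [0.0767, -0.3, 0, 0, 0, -0.15], [0.0917, -0.3583, 0, 0, 0, -0.1778], [0.1067, -0.4167, 0, 0, 0, -0.2056]]
  ]
}}

```text
time_s: 12.83
position: [0.5256, -0.01, 0.2032]
tcp_rot: [[0.586, 0.811, -0.004], [0.811, -0.586, 0.001], [-0.002, -0.004, -1.0]]
force: [1.1, 0.8, -2.9]
opening: 0.545
grasp_force: 29.9
```

```bash
python3 go.py .515 .304 .21 10.2
```

```text
[0.2483, -0.1925, -0.0065] [-0.23, 0.01, -46.05] yaw -35.85 pos [ 0.5256 -0.01    0.2032] F [ 1.1  0.8 -2.9] M [-0.02  0.04 -0.  ] t 12.8333 open 0.544791121037118 q6 22.592701687169008
```

To row units: 0.23 m / 0.6 = 0.3833, 0.21 m / 0.6 = 0.35, -46 degrees / 180 = -0.2556.

Call:
{"fn": "play_rows", "kwargs": {
  "motion": [
    [[0.05, -0.0383, -0.005, 0, 0, -0.0333], [0.1, -0.0767, -0.0108, 0, 0, -0.0667], [0.15, -0.1167, -0.0108, 0, 0, -0.1], [0.2033, -0.1583, -0.0108, 0, 0, -0.1333], [0.2567, -0.2, -0.0108, 0, 0, -0.1667], [0.3067, -0.2383, -0.0108, 0, 0, -0.2], [0.35, -0.2717, -0.0108, 0, 0, -0.2333], [0.3833, -0.3, -0.0108, 0, 0, -0.2556]]
  ]
}}

```text
time_s: 13.5
position: [0.5157, 0.2826, 0.2095]
tcp_rot: [[-0.179, 0.984, -0.003], [0.984, 0.179, -0.001], [-0.0, -0.003, -1.0]]
force: [0.3, -0.3, -3.2]
opening: 0.54
grasp_force: 29.9
```

Call:
{"fn": "play_rows", "kwargs": {
  "motion": [
    [[0, 0, 0, 0, 0, 0], [0, 0, 0, 0, 0, 0]]
  ]
}}

```text
time_s: 13.67
position: [0.5156, 0.2811, 0.2095]
tcp_rot: [[-0.175, 0.985, -0.004], [0.985, 0.175, -0.002], [-0.001, -0.004, -1.0]]
force: [-0.1, -0.5, -3.1]
opening: 0.545
grasp_force: 29.9
```

```bash
python3 go.py .515 .304 .13 10.2
```

```text
[0.0228, 0.0037, 0.0795] [-0.22, 0.07, -0.12] yaw 10.08 pos [0.5156 0.2811 0.2095] F [-0.1 -0.5 -3.1] M [-0.13  0.08 -0.02] t 13.6667 open 0.5454756181320692 q6 7.659385441534038
```

To row units: 0.1 m / 0.6 = 0.1667, 0.0228 m / 0.6 = 0.038.

Call:
{"fn": "play_rows", "kwargs": {
  "motion": [
    [[0.0167, 0.0033, 0, 0, 0, 0], [0.038, 0.0062, 0.0167, 0, 0, 0], [0.038, 0.0062, 0.0583, 0, 0, 0], [0.038, 0.0062, 0.1083, 0, 0, 0], [0.038, 0.0062, 0.15, 0, 0, 0], [0.038, 0.0062, 0.1667, 0, 0, 0], [0.038, 0.0062, 0.1667, 0, 0, 0]]
  ]
}}

```text
time_s: 14.25
position: [0.5149, 0.3022, 0.1081]
tcp_rot: [[-0.171, 0.985, -0.007], [0.985, 0.171, -0.002], [-0.001, -0.007, -1.0]]
force: [-0.3, 0.1, -3.0]
opening: 0.545
grasp_force: 29.9
```

```bash
python3 go.py .515 .304 .053 10.2;python3 - <<'E'
from h import *
s=imaging.capture('side');t=imaging.capture('top')
a=cv2.resize(s['frame'][145:245,175:275],(480,480),interpolation=cv2.INTER_CUBIC)
b=cv2.resize(t['frame'][205:285,130:190],(300,480),interpolation=cv2.INTER_CUBIC)
save('over.png',np.hstack([a,b]))
for n,cc in(('side',s),('top',t)):
    m=mask(n,'cast_short',proj(cc,np.array([.515,.304,.11])))
    print(n,None if m is None else (m.sum(),fit([cyl(.1)],[(cc,m)],(.515,.304,.112,100))))
E
```

```text
[0.0018, 0.0008, 0.0551] [-0.42, 0.07, -0.36] yaw 9.84 pos [0.5149 0.3022 0.1081] F [-0.3  0.1 -3. ] M [-0.07  0.06  0.02] t 14.25 open 0.5448182367915815 q6 9.847263218507274
side (np.float32(176.0), (array([ 0.5201,  0.3169,  0.1029, 82.569 ]), np.float64(0.912)))
top (np.float32(180.0), (array([ 0.5241,  0.2942,  0.1044, 99.9874]), np.float64(2.309)))
```

View pics/over.png

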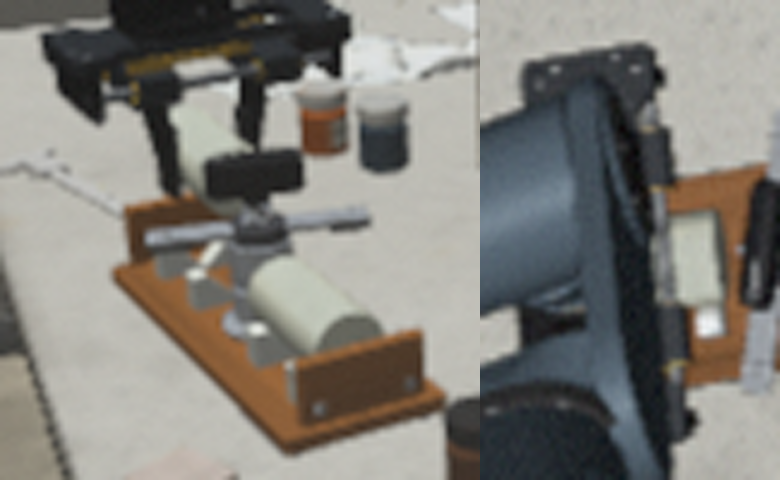

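Side panel: the cast is held level above the free bay at (205,160). Top panel: its inner end at (723,258) is about 23–27 mm from the knob axis, so I shift it 4 mm outward and lower.

To row units: 0.048 m / 0.6 = 0.08, 0.004 m / 0.6 = 0.0067, -0.4 degrees / 180 = -0.0022.

Call:
{"fn": "play_rows", "kwargs": {
  "motion": [
    [[0.0067, 0.0017, 0.0133, 0, 0, -0.0022], [0.0067, 0.0017, 0.03, 0, 0, -0.0022], [0.0067, 0.0017, 0.0467, 0, 0, -0.0022], [0.0067, 0.0017, 0.0633, 0, 0, -0.0022], [0.0067, 0.0017, 0.0733, 0, 0, -0.0022], [0.0067, 0.0017, 0.08, 0, 0, -0.0022], [0.0067, 0.0017, 0.08, 0, 0, -0.0022]]
  ]
}}

```text
time_s: 15.03
position: [0.5164, 0.3071, 0.0621]
tcp_rot: [[-0.179, 0.984, -0.002], [0.984, 0.179, -0.001], [-0.0, -0.003, -1.0]]
force: [0.5, 0.4, -3.2]
opening: 0.548
grasp_force: 29.9
```

```bash
python3 go.py .515 .3065 .052 10.2
```

```text
[-0.0003, -0.0015, 0.0101] [-0.15, 0.03, 0.12] yaw 10.32 pos [0.5164 0.3071 0.0621] F [ 0.5  0.4 -3.2] M [-0.13  0.04 -0.  ] t 15.0333 open 0.5478755536855977 q6 9.7742992250456
```

To row units: 0.007 m / 0.6 = 0.0117, 0.002 m / 0.6 = 0.0033.

Call:
{"fn": "play_rows", "kwargs": {
  "motion": [
    [[0, 0, 0.0033, 0, 0, 0], [0, 0, 0.0067, 0, 0, 0], [0, 0, 0.0083, 0, 0, 0], [0, 0, 0.01, 0, 0, 0], [0, 0, 0.0117, 0, 0, 0], [0, 0, 0.0117, 0, 0, 0]]
  ]
}}

```text
time_s: 15.53
position: [0.5172, 0.3074, 0.0567]
tcp_rot: [[-0.179, 0.984, 0.0], [0.984, 0.179, 0.0], [0.0, 0.0, -1.0]]
force: [0.1, -0.2, -3.4]
opening: 0.543
grasp_force: 29.9
```

```bash
python3 go.py .515 .3065 .052 10.2
```

```text
[-0.0005, -0.0024, 0.0047] [0.0, -0.0, 0.12] yaw 10.32 pos [0.5172 0.3074 0.0567] F [ 0.1 -0.2 -3.4] M [-0.07  0.06  0.01] t 15.5333 open 0.5431560938985864 q6 9.776908490124221
```

To row units: 0.0035 m / 0.6 = 0.0058, 0.002 m / 0.6 = 0.0033.

Call:
{"fn": "play_rows", "kwargs": {
  "motion": [
    [[0, -0.0025, 0.0017, 0, 0, 0], [0, -0.0025, 0.0033, 0, 0, 0], [0, -0.0025, 0.005, 0, 0, 0], [0, -0.0025, 0.0058, 0, 0, 0], [0, -0.0025, 0.0058, 0, 0, 0]]
  ]
}}

```text
time_s: 15.95
position: [0.5155, 0.307, 0.0535]
tcp_rot: [[-0.179, 0.984, -0.001], [0.984, 0.179, -0.0], [-0.0, -0.001, -1.0]]
force: [-1.0, -1.6, 1.8]
opening: 0.542
grasp_force: 29.9
```

```bash
python3 go.py .515 .3065 .052 10.2
```

```text
[-0.0004, -0.0006, 0.0015] [-0.03, 0.01, 0.13] yaw 10.33 pos [0.5155 0.307  0.0535] F [-1.  -1.6  1.8] M [-0.15  0.3   0.08] t 15.95 open 0.5424154176099777 q6 9.794262176544324
```

To row units: 0.001 m / 0.6 = 0.0017, -0.0005 m / 0.6 = -0.0008.

Call:
{"fn": "play_rows", "kwargs": {
  "motion": [
    [[0, -0.0008, 0.0008, 0, 0, 0], [0, -0.0008, 0.0017, 0, 0, 0], [0, -0.0008, 0.0017, 0, 0, 0]]
  ]
}}

```text
time_s: 16.2
position: [0.5155, 0.307, 0.0534]
tcp_rot: [[-0.179, 0.984, 0.001], [0.984, 0.179, 0.0], [-0.0, 0.001, -1.0]]
force: [-3.2, -1.9, 6.1]
opening: 0.542
grasp_force: 29.9
```

```bash
python3 go.py .515 .3065 .052 10.2
```

```text
[-0.0004, -0.0006, 0.0014] [0.05, 0.01, 0.13] yaw 10.33 pos [0.5155 0.307  0.0534] F [-3.2 -1.9  6.1] M [-0.3   0.33  0.03] t 16.2 open 0.542266757441485 q6 9.807706246856315
```

The cast is seated in the V: z stays put while the load rises to about 9 N. I release gently and retreat.

To row units: -0.001 m / 0.6 = -0.0017.

Call:
{"fn": "play_rows", "kwargs": {
  "motion": [
    [[0, 0, -0.0017, 0, 0, 0], [0, 0, -0.0017, 0, 0, 0], [0, 0, -0.0017, 0, 0, 0]]
  ],
  "fingers": 0.053
}}

```text
time_s: 16.45
position: [0.5159, 0.3074, 0.0533]
tcp_rot: [[-0.179, 0.984, 0.002], [0.984, 0.179, 0.001], [0.0, 0.002, -1.0]]
force: [-0.3, -0.3, -0.1]
opening: 0.598
grasp_force: 0.0
```

To row units: -0.15 m / 0.6 = -0.25, -0.11 m / 0.6 = -0.1833.

Call:
{"fn": "play_rows", "kwargs": {
  "motion": [
    [[0, 0, 0, 0, 0, 0], [0, 0, 0, 0, 0, 0], [0, 0, 0, 0, 0, 0], [0, 0, -0.0167, 0, 0, 0], [0, 0, -0.0583, 0, 0, 0], [0, 0, -0.1167, 0, 0, 0], [0, 0, -0.1833, 0, 0, 0], [0, 0, -0.25, 0, 0, 0]]
  ],
  "fingers": 0.068
}}

```text
time_s: 17.12
position: [0.5146, 0.3069, 0.2048]
tcp_rot: [[-0.179, 0.984, -0.001], [0.984, 0.179, -0.0], [-0.0, -0.001, -1.0]]
force: [-0.2, 0.5, 0.4]
opening: 0.777
grasp_force: 0.0
```

```bash
python3 go.py .529 .227 .2 84.8
```

```text
[-0.0811, -0.0002, 0.0048] [-0.07, -0.04, -74.48] yaw 10.32 pos [0.5146 0.3069 0.2048] F [-0.2  0.5  0.4] M [-0.08 -0.06 -0.04] t 17.1167 open 0.7770257362940277 q6 9.80631749942963
```

To row units: -0.081 m / 0.6 = -0.135, -0.04 m / 0.6 = -0.0667, -56 degrees / 180 = -0.3111.

Call:
{"fn": "play_rows", "kwargs": {
  "motion": [
    [[-0.025, 0, 0, 0, 0, -0.0389], [-0.0667, 0, 0, 0, 0, -0.0778], [-0.1083, 0, 0, 0, 0, -0.1167], [-0.135, 0, 0, 0, 0, -0.1556], [-0.135, 0, 0, 0, 0, -0.1944], [-0.135, 0, 0, 0, 0, -0.2333], [-0.135, 0, 0, 0, 0, -0.2722], [-0.135, 0, 0, 0, 0, -0.3111]]
  ],
  "fingers": 0.05
}}

```text
time_s: 17.78
position: [0.5298, 0.2271, 0.2039]
tcp_rot: [[-0.918, 0.397, 0.001], [0.397, 0.918, 0.0], [-0.0, 0.0, -1.0]]
force: [0.6, 0.2, 0.1]
opening: 0.573
grasp_force: 0.0
```

To row units: -18.5 degrees / 180 = -0.1028.

Call:
{"fn": "play_rows", "kwargs": {
  "motion": [
    [[0, 0, 0, 0, 0, -0.0389], [0, 0, 0, 0, 0, -0.0778], [0, 0, 0, 0, 0, -0.1028], [0, 0, 0, 0, 0, -0.1028], [0, 0, 0, 0, 0, -0.1028]]
  ]
}}

```text
time_s: 18.2
position: [0.5298, 0.2274, 0.2037]
tcp_rot: [[-0.996, 0.092, 0.001], [0.092, 0.996, 0.0], [-0.001, 0.0, -1.0]]
force: [0.4, 1.0, -0.0]
opening: 0.574
grasp_force: 0.0
```

```bash
python3 go.py .529 .227 .124 84.8
python3 - <<'E'
from h import *
s=imaging.capture('side');t=imaging.capture('top')
a=cv2.resize(s['frame'][145:245,175:275],(480,480),interpolation=cv2.INTER_CUBIC)
b=cv2.resize(t['frame'][205:285,130:190],(300,480),interpolation=cv2.INTER_CUBIC)
save('placed.png',np.hstack([a,b]))
E
```

```text
[0.0008, -0.0005, 0.0797] [0.01, 0.03, -0.1] yaw 84.7 pos [0.5298 0.2274 0.2037] F [ 0.4  1.  -0. ] M [-0.04 -0.   -0.01] t 18.2 open 0.5735906873695019 q6 -72.5690848839472
```

View pics/placed.png

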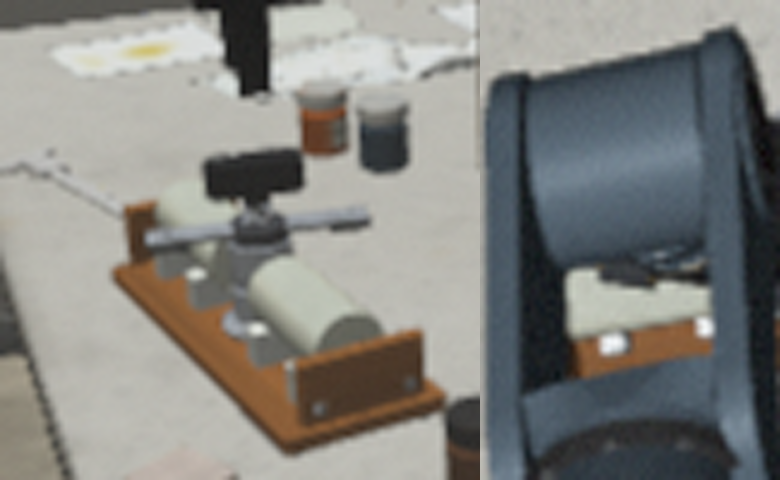

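The cast lies in the free bay (side panel (185,215)), and the jaws are above the knob, whose grip is at (253,175). I descend and grip.

To row units: 0.0797 m / 0.6 = 0.1328, -0.0005 m / 0.6 = -0.0008.

Call:
{"fn": "play_rows", "kwargs": {
  "motion": [
    [[0.0017, -0.0008, 0.0417, 0, 0, 0], [0.0017, -0.0008, 0.0833, 0, 0, 0], [0.0017, -0.0008, 0.1167, 0, 0, 0], [0.0017, -0.0008, 0.1328, 0, 0, 0], [0.0017, -0.0008, 0.1328, 0, 0, 0], [0.0017, -0.0008, 0.1328, 0, 0, 0]]
  ]
}}

```text
time_s: 18.8
position: [0.5289, 0.227, 0.1234]
tcp_rot: [[-0.996, 0.091, -0.0], [0.091, 0.996, -0.0], [0.0, -0.0, -1.0]]
force: [-0.4, 0.9, 0.2]
opening: 0.568
grasp_force: 0.0
```

Call:
{"fn": "play_rows", "kwargs": {
  "motion": [
    [[0, 0, 0, 0, 0, 0], [0, 0, 0, 0, 0, 0], [0, 0, 0, 0, 0, 0], [0, 0, 0, 0, 0, 0], [0, 0, 0, 0, 0, 0], [0, 0, 0, 0, 0, 0]]
  ],
  "fingers": 0.0
}}

```text
time_s: 19.3
position: [0.5289, 0.227, 0.1239]
tcp_rot: [[-0.996, 0.09, 0.001], [0.09, 0.996, 0.0], [-0.001, 0.0, -1.0]]
force: [0.0, 0.4, 2.5]
opening: 0.227
grasp_force: 30.0
```

```bash
python3 go.py .529 .227 .124 84.8
```

```text
[-0.0001, 0.0, -0.0001] [0.01, 0.04, 0.03] yaw 84.83 pos [0.5289 0.227  0.1239] F [0.  0.4 2.5] M [0.06 0.01 0.06] t 19.3 open 0.22699134960032386 q6 -72.70572993485614
```

Well centred. I push in.

To row units: 0.0108 m / 0.6 = 0.018, 0.009 m / 0.6 = 0.015.

Call:
{"fn": "play_rows", "kwargs": {
  "motion": [
    [[0, 0, 0.005, 0, 0, 0], [0, 0, 0.01, 0, 0, 0], [0, 0, 0.015, 0, 0, 0], [0, 0, 0.018, 0, 0, 0], [0, 0, 0.018, 0, 0, 0], [0, 0, 0.018, 0, 0, 0]]
  ]
}}

```text
time_s: 19.8
position: [0.529, 0.227, 0.1138]
tcp_rot: [[-0.996, 0.09, 0.001], [0.09, 0.996, 0.0], [-0.001, 0.0, -1.0]]
force: [-3.1, -0.9, 10.8]
opening: 0.227
grasp_force: 30.0
```

```bash
python3 go.py .529 .227 .1135 10.2
```

```text
[-0.0, -0.0, 0.0003] [0.04, 0.04, 74.63] yaw 84.83 pos [0.529  0.227  0.1138] F [-3.1 -0.9 10.8] M [-0.07  0.36 -0.  ] t 19.8 open 0.22700793823431267 q6 -72.70925630736744
```

To row units: 40 degrees / 180 = 0.2222.

Call:
{"fn": "play_rows", "kwargs": {
  "motion": [
    [[0, 0, 0, 0, 0, 0.0333], [0, 0, 0, 0, 0, 0.0722], [0, 0, 0, 0, 0, 0.1111], [0, 0, 0, 0, 0, 0.15], [0, 0, 0, 0, 0, 0.1889], [0, 0, 0, 0, 0, 0.2222], [0, 0, 0, 0, 0, 0.2222]]
  ]
}}

```text
time_s: 20.38
position: [0.529, 0.2269, 0.1139]
tcp_rot: [[-0.702, 0.712, 0.001], [0.712, 0.702, -0.0], [-0.001, 0.001, -1.0]]
force: [-2.1, -0.6, 9.2]
opening: 0.223
grasp_force: 30.0
```

```bash
python3 go.py .529 .227 .1135 10.2
```

```text
[0.0, 0.0001, 0.0004] [0.05, 0.03, 34.42] yaw 44.62 pos [0.529  0.2269 0.1139] F [-2.1 -0.6  9.2] M [-0.29  0.45  0.  ] t 20.3833 open 0.22293447112516346 q6 -32.49791104556321
```

To row units: 34.4 degrees / 180 = 0.1911.

Call:
{"fn": "play_rows", "kwargs": {
  "motion": [
    [[0, 0, 0, 0, 0, 0.0389], [0, 0, 0, 0, 0, 0.0778], [0, 0, 0, 0, 0, 0.1167], [0, 0, 0, 0, 0, 0.1556], [0, 0, 0, 0, 0, 0.1911], [0, 0, 0, 0, 0, 0.1911], [0, 0, 0, 0, 0, 0.1911]]
  ]
}}

```text
time_s: 20.97
position: [0.5289, 0.2269, 0.1139]
tcp_rot: [[-0.181, 0.984, 0.001], [0.984, 0.181, -0.0], [-0.0, 0.001, -1.0]]
force: [-1.7, -1.1, 9.4]
opening: 0.226
grasp_force: 30.0
```

```bash
python3 go.py .529 .227 .1135 10.2
```

```text
[0.0001, 0.0001, 0.0004] [0.04, 0.02, 0.22] yaw 10.42 pos [0.5289 0.2269 0.1139] F [-1.7 -1.1  9.4] M [-0.32  0.5  -0.06] t 20.9667 open 0.22591776092768162 q6 1.7061750929960797
```

Locked position reached. I let the knob rise with the grip, then release.

To row units: -0.0098 m / 0.6 = -0.0163, -0.009 m / 0.6 = -0.015, 0.2 degrees / 180 = 0.0011.

Call:
{"fn": "play_rows", "kwargs": {
  "motion": [
    [[0, 0, -0.005, 0, 0, 0.0011], [0, 0, -0.01, 0, 0, 0.0011], [0, 0, -0.015, 0, 0, 0.0011], [0, 0, -0.0163, 0, 0, 0.0011], [0, 0, -0.0163, 0, 0, 0.0011]]
  ]
}}

```text
time_s: 21.38
position: [0.5288, 0.2269, 0.1228]
tcp_rot: [[-0.178, 0.984, 0.001], [0.984, 0.178, -0.0], [-0.0, 0.001, -1.0]]
force: [0.1, -0.7, 4.7]
opening: 0.219
grasp_force: 30.0
```

To row units: -0.12 m / 0.6 = -0.2, -0.09 m / 0.6 = -0.15.

Call:
{"fn": "play_rows", "kwargs": {
  "motion": [
    [[0, 0, 0, 0, 0, 0], [0, 0, 0, 0, 0, 0], [0, 0, 0, 0, 0, 0], [0, 0, -0.0333, 0, 0, 0], [0, 0, -0.0917, 0, 0, 0], [0, 0, -0.15, 0, 0, 0], [0, 0, -0.2, 0, 0, 0], [0, 0, -0.2, 0, 0, 0]]
  ],
  "fingers": 0.05
}}

```text
time_s: 22.05
position: [0.5326, 0.2281, 0.2485]
tcp_rot: [[-0.178, 0.984, 0.012], [0.984, 0.178, 0.003], [0.001, 0.013, -1.0]]
force: [0.9, -1.4, 0.6]
opening: 0.571
grasp_force: 0.0
```

To row units: 0.2 m / 0.6 = 0.3333, 0.16 m / 0.6 = 0.2667.

Call:
{"fn": "play_rows", "kwargs": {
  "motion": [
    [[0, -0.0667, 0, 0, 0, 0], [0, -0.1333, 0, 0, 0, 0], [0.0667, -0.1667, 0, 0, 0, 0], [0.1333, -0.2, 0, 0, 0, 0], [0.2, -0.2167, 0, 0, 0, 0], [0.2667, -0.2333, 0, 0, 0, 0], [0.3333, -0.2333, 0, 0, 0, 0], [0.3333, -0.2333, 0, 0, 0, 0]]
  ]
}}

```text
time_s: 22.72
position: [0.3536, 0.4048, 0.2421]
tcp_rot: [[-0.183, 0.983, 0.001], [0.983, 0.183, 0.004], [0.004, 0.002, -1.0]]
force: [1.3, 0.3, 0.8]
opening: 0.577
grasp_force: 0.0
```

```bash
python3 go.py .529 .227 .1135 10.2
python3 - <<'E'
from h import *
s=imaging.capture('side');t=imaging.capture('top')
a=cv2.resize(s['frame'][160:260,175:275],(400,400),interpolation=cv2.INTER_CUBIC)
b=cv2.resize(t['frame'][200:300,135:235],(400,400),interpolation=cv2.INTER_CUBIC)
save('end.png',np.hstack([a,b]))
E
```

```text
[-0.2074, 0.1398, 0.128] [0.09, -0.24, 0.33] yaw 10.53 pos [0.3536 0.4048 0.2421] F [1.3 0.3 0.8] M [-0.11  0.01 -0.03] t 22.7167 open 0.5769420020211505 q6 26.22600986913848
```

View pics/end.png

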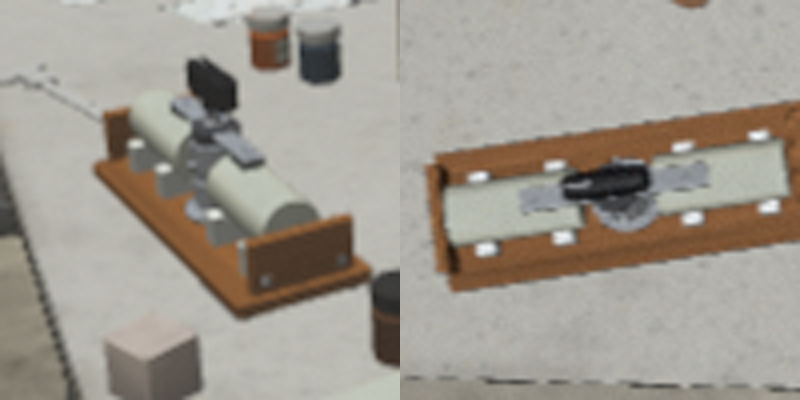

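The final picture shows the bar over both casts, the knob up at (610,182), and the loaded cast level in its V-blocks at (512,208). I hand in.

```bash
python3 -c "
from rig import bot
print(bot.hand_in())"
```

```text
the job is handed in; nothing more can be done
None
```

The short cast cylinder lies in the carrier's free bay, the keeper bar is back over both cylinders with the knob sprung up, and I handed the job in at about 23 s; the hand-in returned no verdict.

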